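Take the remote from its caddy and point it at the speaker

TASK

Draw the black remote with the orange tail out of the concrete caddy, turn it from standing to roughly level with its keys up, and point its nose straight at the red receiver eye on top of the speaker (dipping it a little for that is fine), from some 20 cm in front of the eye, with the whole remote at least 15 cm above the table and touching nothing but the gripper. Leave everything else standing where it is. Finish while still holding the remote there, still and on aim: do not put it down or let go.

Things in the scene. Friction and masses are not known exactly. Their poses are not given: they have to be found in the camera images.
- remote: black remote, orange tail cap (22 mm): block 170 long, 46 wide, 20 thick, about 120 g, evenly weighted. Starts upright in a caddy slot, nose down, tail up, 90 mm above the caddy's rim. Origin: centre of the nose end. z: from nose to tail (up at the start), so it points along -z; x: out of the key face (away from the robot at the start, within 35 degrees); y: across the width, clear on both sides.
- caddy: fixed concrete block, 180 (x) by 90 (y) by 100 high, origin at the centre of its underside on the table. Three identical slots open at the top at x = -55, 0 and +55 mm, each 26 (x) by 52 (y), 80 deep (floor 20 mm above the table). Remote, white remote and torch stand upright in them in any order; they have 3 mm of play on each side
- speaker_eye (a point): receiver eye, a red dome 28 mm across on a steel ring on top of a fixed pale wooden speaker at the far edge of the table; this point is its centre, 115 mm up, and what to aim at. The speaker is 140 deep (x), 280 wide (y), 105 high, two knobs to 117; its grey front with two drivers faces its -x, roughly to the robot; the eye is 25 mm behind the front face. Axes as the speaker's.
- white_remote: bystander: all-white remote 150 long, 46 wide, 20 thick, upright in another slot, top 170 mm above the table; origin at the centre of its lower end, axes as for the black remote
- torch: bystander: aluminium torch 135 long, 24 in diameter, head 32, upright in another slot, top 155 mm above the table; origin at the centre of its lower end, z along its length
- bowl: bystander: shallow dark bowl, 210 across, holding three glazed teal balls (one piece with it), 91 high; origin at the centre of its underside
- planter: bystander: round concrete pot 110 across with a succulent, about 140 high in all; origin at the centre of its underside
- mug: bystander: white mug 82 across and 92 high, handle at its +y; origin at the centre of its underside
- candle: bystander: amber jar candle with wooden lid, 72 across and 85 high; origin at the centre of its underside

How it is judged:
By the outcome, as a careful person would: the job done as asked, in the order asked, and still so for the second after the job is handed in, while the arm keeps its last pose, push and grip.
It also fails if it takes over 40 s, if anything falls off the work surface, if the arm or the gripper's body presses on something with over 40 N, if the wrist force passes 120 N, or if a joint passes its speed limit or range.

ROBOT

A 7-joint arm with a two-finger parallel gripper is mounted at the origin on the work surface. World frame = base frame: x ahead of the robot, y to its left, z up, the work surface at z = 0. Lengths are in m, angles in rad, forces in N, time in s.
With the tool pointing down it reaches from about 0.35 to 0.9 m from the base axis. Payload 8.1 kg.
Tool frame: the origin (TCP) lies on the front face of the gripper's body, between the roots of the fingers; the fingertips stand 66 mm ahead of it and the grasp point (between the pads) lies 47 mm ahead of it; z points along the fingers, y is the line along which they close (so a half turn about z gives the same grasp; the last joint's range is limited). The gripper opens to 92 mm and grips with 3 to 60 N. Pads are 19 mm wide; open, the fingers measure 130 mm over their backs; the gripper's body (75 mm by 190 mm) begins 47 mm behind the grasp point.
Start: joints at [1.054, 0.434, 0.025, 1.573, -0.012, 1.134, -0.075], TCP at [0.251, -0.572, 0.292] pointing down, gripper open.
Joint ranges: [-2.62, 2.62], [-0.44, 2.09], [-1.27, 1.32], [0.08, 2.57], [-1.32, 4.46], [0.12, 2], [-2.74, 2.74]. Speed limits (rad/s): [2.22, 2.22, 3.01, 3.01, 3.14, 3.14, 3.14].

INTERFACE

Orientations are given as a 3x3 rotation matrix whose columns are the frame's x, y, z axes.
In Python, from bench import * gives the robot as it stands.
- The arm moves only by the tool play_rows, never from a script. Its argument "plan" is a list of rows, each a list of 5 numbers: the opening, from 0 (shut) to 1 (fully open), then the shift along the tool's x, y, z in units of 25 mm (1.0 is 25 mm), then the turn about the tool's z in units of 8 degrees (1.0 is 8 degrees). In form: [[hand, dx, dy, dz, spin], ...]. A call has 1 to 10 rows; each row shifts and turns the commanded pose from where the row before left it, along the tool's axes as they then stand; what a row does not reach is not made up. A row lasts 1/10 s, in which the tool goes at most 50 mm and 8.59 degrees, less where a joint would pass 70% of its speed; a pose out of reach is approached as far as the arm can. A call is refused whole if a number of a shift passes 1 or a number of a turn 1, either way. A call with a gripper value outside its range is refused whole. The fingers move at their own pace and stop on an object; "newtons" is the grip in N (left out, the last holds). Time passes only in rows, so rows that do not move let the fingers close. It gives the time, the measured TCP pose, the force, the opening and the grip force at its end, in the units of the state.
- get_state(): the state, without advancing time (a new reading comes with each control period).
- get_image(name): name is "side" or "top"; returns a dict with "pixels" (384x512x3 uint8, red, green, blue), "z_map" (384x512 float32, m along the optical axis (not along the pixel's ray), 0 where there is no reading), "vertical_fov" (degrees; the focal length in pixels is half the picture's height over the tangent of half this angle, whatever the lens; pixels are square), "cx", "cy" (the principal point, pixels), "dist_coeffs" ([k1, k2, p1, p2, k3] as OpenCV has them; the pictures are not rectified), "world_to_cam" (4x4, takes a point from world to camera coordinates). Camera axes: x right, y down, z forward; pixel columns grow to the right and rows downward; lengths in m; the calibration is good to about 2 mm. A picture is of the moment at which its call begins.
- sign_off(): hands the job in; it is judged then, once.
The state is a dict: "clock": time; "joint_pos": joint angles; "qvel": joint speeds; "effort": joint torques, N m; "tool_pos": TCP position; "orientation": TCP orientation; "ft_force": force on the tool from outside, world axes, zero at the start; "torque": the same for the moment, N m; "finger_gap": finger opening in m; "gripper_force": force on a finger pad.
Only numpy, scipy, OpenCV 4.12 (cv2) and the standard library are available. Lean on these libraries where they do the work, as an engineer would, in place of code of your own. Each camera call takes 0.05 s, during which the arm holds its last target. There are 200 camera calls.

## Working session

There is one attempt and no reset: what is moved stays moved. The work goes in short steps, Python scripts to look and compute and a tool call to move; the robot and the scene stay as the last step left them, time stands still between calls to the robot, and variables do not carry over. Pictures are saved under pics/ and viewed, at most 10 in all, crops included, and the job is handed in when it is done.

Besides the shell and the picture viewer there is one more tool, called after "Emit:" as name(argument=value, ...) on one line, values as JSON. play_rows: Moves the arm, as the interface text tells. Its arguments: {"type":"object","properties":{"plan":{"type":"array","items":{"type":"array","items":{"type":"number"}}},"newtons":{"type":"number"}},"required":["plan"]}

```bash
mkdir -p pics; ls
cat > h.py <<'E'
from bench import *
import numpy as np, cv2, pickle
def cam(im):
    h=im["pixels"].shape[0]; f=h/2/np.tan(np.radians(im["vertical_fov"])/2)
    return np.array([[f,0,im["cx"]],[0,f,im["cy"]],[0,0,1]]),np.array(im["dist_coeffs"]),np.array(im["world_to_cam"])
def cloud(im):
    K,d,T=cam(im); h,w=im["z_map"].shape
    uv=np.stack(np.meshgrid(np.arange(w),np.arange(h)),-1).reshape(-1,1,2).astype(np.float64)
    n=cv2.undistortPoints(uv,K,d).reshape(h,w,2); z=im["z_map"].astype(float)
    P=np.dstack([n*z[...,None],z]); P[z==0]=np.nan
    return (P-T[:3,3])@T[:3,:3]
def proj(im,X):
    K,d,T=cam(im); return cv2.projectPoints(np.atleast_2d(X).astype(float),cv2.Rodrigues(T[:3,:3])[0],T[:3,3],K,d)[0].reshape(-1,2)
E
python3 - <<'E'
from h import *
s=get_state(); print(s)
for n in("side","top"):
    im=get_image(n); pickle.dump(im,open(n+".pkl","wb"))
    cv2.imwrite(f"pics/{n}0.png",cv2.resize(im["pixels"][...,::-1],(800,600)))
    K,d,T=cam(im); print(n,K[0,0],d,"campos",-T[:3,:3].T@T[:3,3])
E
```

```text
pics
{'clock': 0.0, 'joint_pos': array([ 1.05441107,  0.4352256 ,  0.02496387,  1.57411731, -0.01157449,
        1.13399608, -0.07513011]), 'qvel': array([ 0.00020758,  0.00114236, -0.00035044,  0.00120309,  0.00054831,
        0.00109596, -0.00018296]), 'effort': array([-3.57540257e-04, -6.67848945e+01,  9.84711796e-01, -3.14456463e+01,
       -6.05689245e-02,  4.24838613e-02,  1.96864357e-04]), 'tool_pos': array([ 0.25108379, -0.57189052,  0.29143535]), 'orientation': array([[ 9.15637941e-01,  4.02003153e-01, -7.91120814e-04],
       [ 4.02003898e-01, -9.15636896e-01,  1.39286239e-03],
       [-1.64444335e-04, -1.59339130e-03, -9.99998717e-01]]), 'ft_force': array([0.28960676, 0.26234465, 0.44056883]), 'torque': array([-0.05145998, -0.02701456, -0.00642744]), 'gripper_force': 0.0, 'finger_gap': 0.09180505517183413}
side 443.57918066528265 [-0.11506739  0.          0.          0.          0.        ] campos [ 0.40848433 -0.92840415  1.00497178]
top 357.6708376664783 [-0.00922943  0.          0.          0.          0.        ] campos [0.50617957 0.00418512 1.13051211]
```

View pics/side0.png

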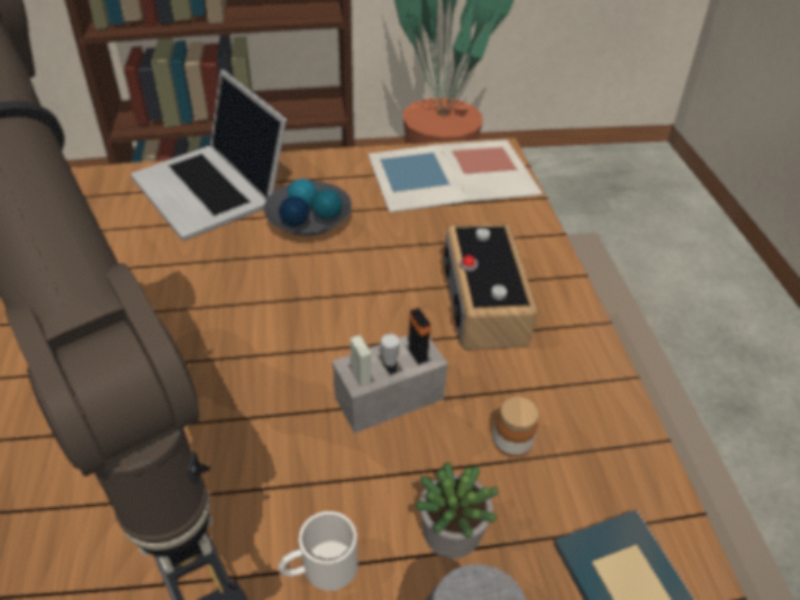

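View pics/top0.png

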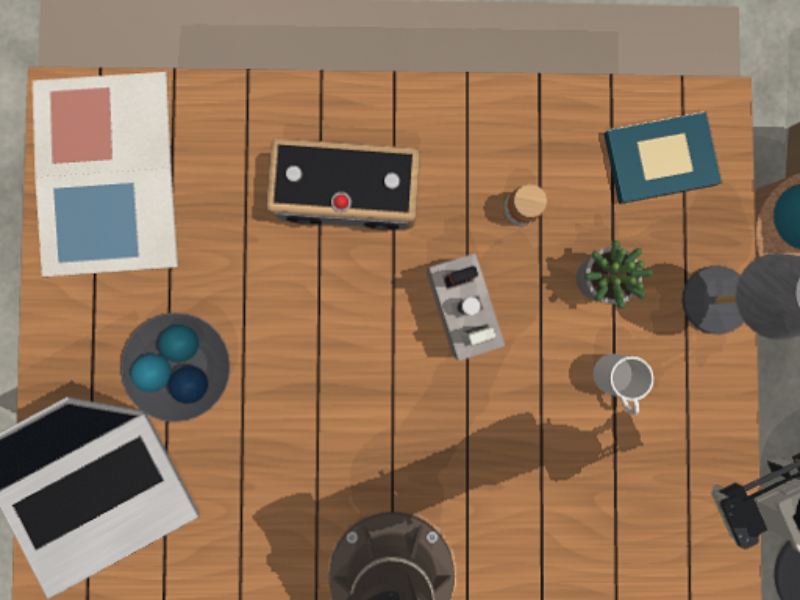

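The remote (orange band) stands in the far slot at about (460,275) in the top view. The torch is in the middle slot and the white remote in the near one. The red eye is at (341,201), and the table between bowl and caddy is clear. The tool can only shift and spin, so I'll tilt the remote by pivoting its nose on the table. First I'll measure.

```bash
python3 - <<'E'
from h import *
for n in("side","top"):
    im=pickle.load(open(n+".pkl","rb")); P=cloud(im); c=im["pixels"].astype(int); R,G,B=c[...,0],c[...,1],c[...,2]
    z=P[...,2]; print(n)
    red=(R>140)&(G<70)&(B<80)&(z>.09)&(z<.14)&(P[...,0]>.5)
    print(" red",red.sum(),P[red].mean(0),P[red].max(0)); 
    def rect(m,name):
        q=P[m][:,:2].astype(np.float32)*1000
        r=cv2.minAreaRect(q); print(" ",name,m.sum(),[np.round(x,1) for x in r],"mean",np.nanmean(P[m],0).round(4),"zmax",np.nanmax(P[m][:,2]).round(4))
    near=(P[...,0]>.35)&(P[...,0]<.75)&(P[...,1]>-.3)&(P[...,1]<.05)
    rect(near&(z>.18)&(z<.2),"tailtop")
    rect(near&(z>.094)&(z<.104)&(P[...,0]<.62)&(P[...,1]>-.22),"rim")
    rect(near&(z>.165)&(z<.176),"white")
    sp=(P[...,0]>.6)&(P[...,0]<.9)&(P[...,1]>-.1)&(P[...,1]<.4)
    rect(sp&(z>.098)&(z<.109),"speaker top")
    b=(z>.02)&(z<.12)&(P[...,1]>.25)&(P[...,1]<.62)&(P[...,0]<.6)&(P[...,0]>.25)
    rect(b,"bowl")
E
python3 - <<'E'
import pickle,cv2
im=pickle.load(open("top.pkl","rb"))["pixels"][...,::-1]
a=im[155:235,255:335]
im=pickle.load(open("side.pkl","rb"))["pixels"][...,::-1]
b=im[185:265,215:295]
cv2.imwrite("pics/crop1.png",cv2.resize(cv2.hconcat([a,b]),(800,400),interpolation=cv2.INTER_CUBIC))
E
```

```text
side
 red 36 [0.7204098  0.09170479 0.11965803] [0.73318892 0.11975862 0.12545224]
  tailtop 117 [array([ 583. , -122.9]), array([20.7, 47.1]), np.float64(17.6)] mean [ 0.5818 -0.1255  0.1871] zmax 0.1923
  rim 1059 [array([ 530.6, -136.9]), array([181.9,  94.7]), np.float64(18.0)] mean [ 0.5229 -0.1528  0.1002] zmax 0.104
  white 154 [array([ 531.6, -140.8]), array([132.8,  45.8]), np.float64(14.2)] mean [ 0.5047 -0.1502  0.1702] zmax 0.175
  speaker top 2256 [array([754. ,  52.1]), array([371.8, 190. ]), np.float64(73.3)] mean [0.7642 0.0751 0.1042] zmax 0.109
  bowl 1860 [array([355.4, 451.5]), array([209.7, 346.4]), np.float64(58.3)] mean [0.3805 0.4496 0.0616] zmax 0.1196
top
 red 56 [0.72068477 0.09566809 0.12164236] [0.73142294 0.10730516 0.12632486]
  tailtop 134 [array([ 581.8, -118.7]), array([20.1, 46.7]), np.float64(18.7)] mean [ 0.5818 -0.1181  0.1889] zmax 0.1936
  rim 1351 [array([ 529.6, -135.2]), array([180.1,  90.2]), np.float64(17.9)] mean [ 0.5277 -0.1334  0.0998] zmax 0.104
  white 124 [array([ 528.8, -135.4]), array([126.6,  45.5]), np.float64(18.0)] mean [ 0.4807 -0.15    0.1694] zmax 0.1758
  speaker top 3960 [array([722. ,  64.4]), array([344.4, 219.7]), np.float64(85.8)] mean [0.7642 0.0937 0.1051] zmax 0.109
  bowl 3959 [array([355. , 452.8]), array([206.2, 342.4]), np.float64(58.1)] mean [0.3943 0.4418 0.0584] zmax 0.1198
```

View pics/crop1.png

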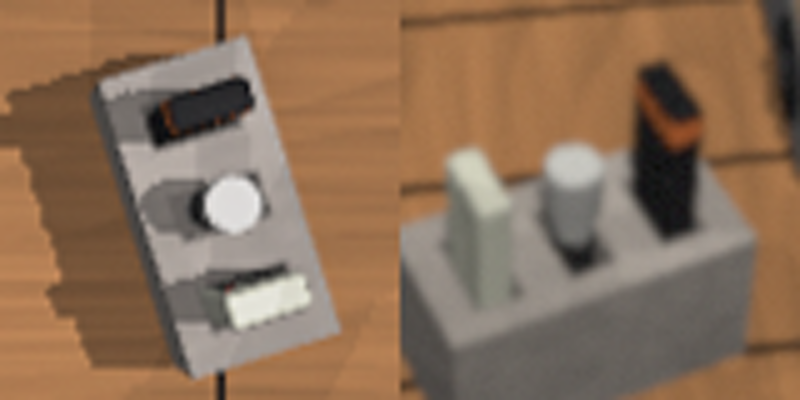

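Emit:
play_rows(plan=[[1,0,0,0,0.71],[1,0.957,-0.692,0,0],[1,0.957,-0.692,0,0],[1,0.957,-0.692,0,0],[1,0.957,-0.692,0,0],[1,0.957,-0.692,0,0],[1,0.957,-0.692,0,0],[1,0.957,-0.692,0,0],[1,0.957,-0.692,0,0],[1,0.957,-0.692,0,0]])

```text
clock: 1.1
tool_pos: [0.4083, -0.3564, 0.292]
orientation: [[0.951, 0.309, -0.001], [0.309, -0.951, 0.0], [-0.0, -0.0, -1.0]]
ft_force: [0.1, -0.0, 0.4]
finger_gap: 0.0922
gripper_force: 0.0
```

Emit:
play_rows(plan=[[1,0.957,-0.692,0,0],[1,0.957,-0.692,0,0],[1,0.957,-0.692,0,0],[1,0.957,-0.692,0,0],[1,0.957,-0.692,0,0],[1,0.957,-0.692,0,0],[1,0.957,-0.692,0,0],[1,0.957,-0.692,0,0],[1,0.957,-0.692,0,0],[1,0.957,-0.692,0,0]])

```text
clock: 2.1
tool_pos: [0.5822, -0.118, 0.2919]
orientation: [[0.951, 0.309, -0.001], [0.309, -0.951, 0.0], [-0.001, -0.0, -1.0]]
ft_force: [1.0, 0.7, -0.4]
finger_gap: 0.092
gripper_force: 0.0
```

Emit:
play_rows(plan=[[1,0,0,0,0],[1,0,0,0,0]])

```text
clock: 2.3
tool_pos: [0.5818, -0.1185, 0.2917]
orientation: [[0.95, 0.311, -0.001], [0.311, -0.95, -0.0], [-0.001, -0.0, -1.0]]
ft_force: [-0.7, -1.0, 0.1]
finger_gap: 0.092
gripper_force: 0.0
```

Emit:
play_rows(plan=[[1,0,0,0.9,0],[1,0,0,0.9,0],[1,0,0,0.9,0],[1,0,0,0.6,0],[1,0,0,0.4,0],[1,0,0,0,0]])

```text
clock: 2.9
tool_pos: [0.5807, -0.1201, 0.1985]
orientation: [[0.951, 0.308, -0.003], [0.308, -0.951, -0.0], [-0.003, -0.001, -1.0]]
ft_force: [-0.5, -0.1, 0.2]
finger_gap: 0.0919
gripper_force: 0.0
```

Emit:
play_rows(plan=[[0.3,0,0,0,0],[0.3,0,0,0,0],[0.3,0,0,0,0],[0.3,0,0,0,0],[0.3,0,0,0,0]], newtons=30)

```text
clock: 3.4
tool_pos: [0.582, -0.119, 0.2001]
orientation: [[0.951, 0.309, 0.001], [0.309, -0.951, -0.0], [0.0, 0.0, -1.0]]
ft_force: [0.2, -1.0, 0.5]
finger_gap: 0.0563
gripper_force: 0.0
```

Emit:
play_rows(plan=[[0.3,0,0,0,0],[0.3,0,0,0,0],[0.3,0,0,0,0],[0.3,0,0,0,0]])

```text
clock: 3.8
tool_pos: [0.5819, -0.1191, 0.1998]
orientation: [[0.951, 0.309, 0.0], [0.309, -0.951, -0.0], [0.0, 0.0, -1.0]]
ft_force: [-0.6, -0.9, 1.1]
finger_gap: 0.0457
gripper_force: 29.9
```

Emit:
play_rows(plan=[[0.3,0,0,-0.5,0],[0.3,0,0,-0.7,0],[0.3,0,0,-0.8,0],[0.3,0,0,-0.8,0],[0.3,0,0,-0.8,0],[0.3,0,0,-0.6,0],[0.3,0,0,0,0]])

```text
clock: 4.5
tool_pos: [0.5828, -0.119, 0.3077]
orientation: [[0.951, 0.309, 0.004], [0.309, -0.951, -0.001], [0.004, 0.002, -1.0]]
ft_force: [-0.7, 0.6, -1.4]
finger_gap: 0.0458
gripper_force: 29.9
```

Run:
```python
from h import *
a=get_image("top");b=get_image("side")
cv2.imwrite("pics/l1.png",cv2.resize(cv2.hconcat([a["pixels"][100:300,180:380,::-1],b["pixels"][90:290,180:380,::-1]]),(800,400)))
```

```text
(no output)
```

View pics/l1.png

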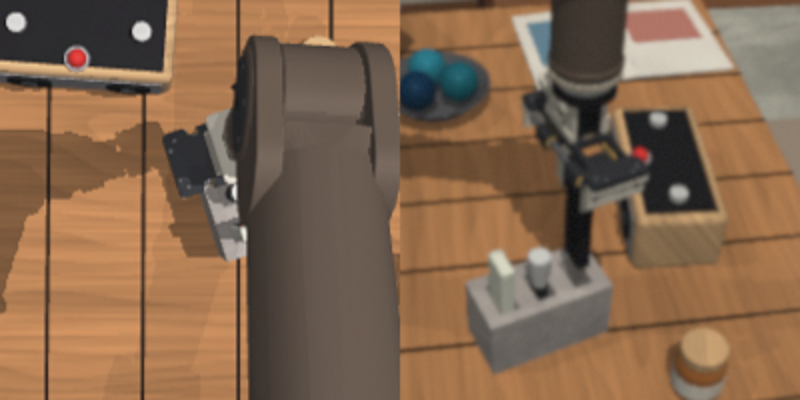

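Emit:
play_rows(plan=[[0.3,0.194,-0.6,-0.2,0],[0.3,0.194,-0.914,0,0],[0.3,0.194,-0.914,0,0],[0.3,0.194,-0.914,0,0],[0.3,0.194,-0.914,0,0],[0.3,0.194,-0.914,0,0],[0.3,0.194,-0.914,0,0],[0.3,0.194,-0.914,0,0],[0.3,0.194,-0.914,0,0],[0.3,0,-0.3,0,0]])

```text
clock: 5.6
tool_pos: [0.5586, 0.0939, 0.3092]
orientation: [[0.949, 0.314, -0.002], [0.314, -0.949, 0.002], [-0.001, -0.002, -1.0]]
ft_force: [-0.4, 1.2, -0.4]
finger_gap: 0.0456
gripper_force: 29.9
```

Emit:
play_rows(plan=[[0.3,0,0,0,0.66],[0.3,0,0,0,0.66],[0.3,0,0,0,0.66],[0.3,0,0,0,0.67],[0.3,0,0,0,0],[0.3,0,0,0,0]])

```text
clock: 6.2
tool_pos: [0.5595, 0.0897, 0.3094]
orientation: [[0.999, -0.053, -0.001], [-0.053, -0.999, -0.0], [-0.001, 0.0, -1.0]]
ft_force: [0.8, 0.3, -1.4]
finger_gap: 0.0457
gripper_force: 29.9
```

```bash
cat > seg.py <<'E'
from h import *
def seg(n,crop=None,fn=None):
    im=get_image(n); P=cloud(im); s=get_state()
    if fn:
        y0,y1,x0,x1=crop; cv2.imwrite(fn,cv2.resize(im["pixels"][y0:y1,x0:x1,::-1],None,fx=3,fy=3,interpolation=cv2.INTER_CUBIC))
    return im,P,s
E
python3 - <<'E'
from seg import *
im,P,s=seg("side",(60,250,190,390),"pics/s2.png")
print(s["tool_pos"],s["joint_pos"].round(2))
sp=pickle.load(open("top.pkl","rb")); Q=cloud(sp); m=(Q[...,2]>.095)&(Q[...,2]<.109)&(Q[...,0]>.66)&(Q[...,0]<.9)&(Q[...,1]>-.07)&(Q[...,1]<.25)
print(cv2.minAreaRect((Q[m][:,:2]*1000).astype(np.float32)))
E
```

```text
[0.55963832 0.08963712 0.30953162] [-0.13  0.34 -0.16  1.68  0.06  1.13 -1.93]
((764.2068481445312, 94.73737335205078), (278.7065124511719, 141.07386779785156), 85.98658752441406)
```

View pics/s2.png

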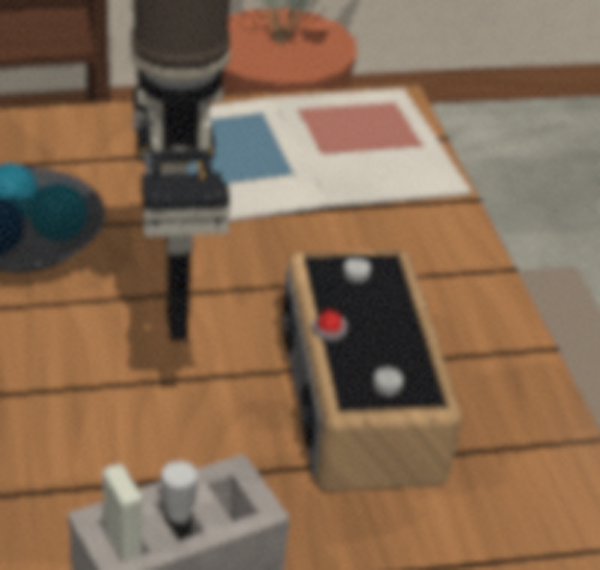

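Emit:
play_rows(plan=[[0.3,0,0,0.7,0],[0.3,0,0,0.9,0],[0.3,0,0,0.9,0],[0.3,0,0,0.9,0],[0.3,0,0,0.8,0],[0.3,0,0,0.5,0],[0.3,0,0,0.2,0],[0.3,0,0,0,0]], newtons=15)

```text
clock: 7.05
tool_pos: [0.5598, 0.0896, 0.187]
orientation: [[0.998, -0.055, -0.001], [-0.055, -0.998, -0.0], [-0.001, 0.0, -1.0]]
ft_force: [0.4, 0.3, -1.2]
finger_gap: 0.0461
gripper_force: 15.0
```

Emit:
play_rows(plan=[[0.3,0,0,0.1,0],[0.3,0,0,0.05,0],[0.3,0,0,0,0]])

```text
clock: 7.35
tool_pos: [0.5601, 0.0897, 0.1839]
orientation: [[0.998, -0.055, 0.001], [-0.055, -0.998, 0.0], [0.001, -0.0, -1.0]]
ft_force: [1.1, 0.6, -1.5]
finger_gap: 0.0461
gripper_force: 15.0
```

Emit:
play_rows(plan=[[0.3,0,0,0.08,0],[0.3,0,0,0.06,0],[0.3,0,0,0,0]])

```text
clock: 7.65
tool_pos: [0.5598, 0.0897, 0.1798]
orientation: [[0.998, -0.055, -0.0], [-0.055, -0.998, -0.0], [-0.0, 0.0, -1.0]]
ft_force: [0.1, 0.5, -1.4]
finger_gap: 0.0458
gripper_force: 15.0
```

Emit:
play_rows(plan=[[0.3,0,0,0.05,0],[0.3,0,0,0,0]])

```text
clock: 7.85
tool_pos: [0.5603, 0.0893, 0.1795]
orientation: [[0.998, -0.056, 0.001], [-0.056, -0.998, -0.0], [0.001, 0.0, -1.0]]
ft_force: [-1.5, -1.9, 6.8]
finger_gap: 0.0459
gripper_force: 15.0
```

Emit:
play_rows(plan=[[0.3,0,0,0.05,0],[0.3,0,0,0,0]])

```text
clock: 8.05
tool_pos: [0.5611, 0.0892, 0.1792]
orientation: [[0.998, -0.056, 0.003], [-0.056, -0.998, -0.0], [0.003, 0.0, -1.0]]
ft_force: [-1.2, -2.4, 14.1]
finger_gap: 0.046
gripper_force: 15.0
```

Emit:
play_rows(plan=[[0.3,-0.2,0,0,0],[0.3,-0.25,0,0,0],[0.3,-0.25,0,0,0],[0.3,0,0,0,0]])

```text
clock: 8.45
tool_pos: [0.5425, 0.0904, 0.1783]
orientation: [[0.998, -0.056, 0.002], [-0.056, -0.998, -0.0], [0.002, 0.0, -1.0]]
ft_force: [-0.4, -2.0, 7.8]
finger_gap: 0.046
gripper_force: 15.0
```

Run:
```python
from seg import *
im,P,s=seg("side",(100,220,190,330),"pics/s3.png")
```

```text
(no output)
```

View pics/s3.png

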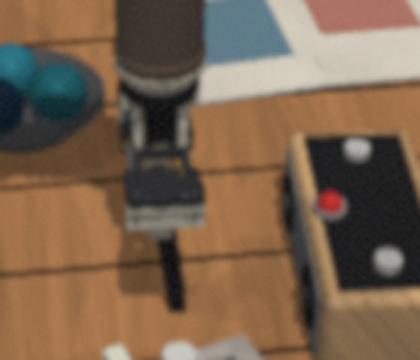

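Emit:
play_rows(plan=[[0.3,-0.35,0,0.03,0],[0.3,-0.34,0,0.05,0],[0.3,-0.34,0,0.08,0],[0.3,-0.34,0,0.1,0],[0.3,-0.32,0,0.12,0],[0.3,-0.32,0,0.14,0],[0.3,0,0,0,0]])

```text
clock: 9.2
tool_pos: [0.4903, 0.0936, 0.1637]
orientation: [[0.999, -0.055, -0.002], [-0.055, -0.999, -0.0], [-0.002, 0.0, -1.0]]
ft_force: [-0.7, -0.8, -1.0]
finger_gap: 0.046
gripper_force: 15.0
```

Emit:
play_rows(plan=[[0.3,-0.31,0,0.16,0],[0.3,-0.3,0,0.18,0],[0.3,-0.29,0,0.2,0],[0.3,-0.27,0,0.22,0],[0.3,0,0,0,0]])

```text
clock: 9.7
tool_pos: [0.4613, 0.0952, 0.1445]
orientation: [[0.999, -0.055, -0.002], [-0.055, -0.999, -0.0], [-0.002, 0.001, -1.0]]
ft_force: [0.4, -0.7, 0.3]
finger_gap: 0.0461
gripper_force: 15.0
```

Emit:
play_rows(plan=[[0.3,-0.25,0,0.24,0],[0.3,-0.25,0,0.24,0],[0.3,-0.22,0,0.27,0],[0.3,-0.21,0,0.28,0],[0.3,-0.18,0,0.3,0],[0.3,-0.17,0,0.3,0],[0.3,0,0,0,0]])

```text
clock: 10.4
tool_pos: [0.4304, 0.0968, 0.1037]
orientation: [[0.998, -0.055, -0.001], [-0.055, -0.998, -0.0], [-0.001, 0.0, -1.0]]
ft_force: [0.7, -0.8, -1.2]
finger_gap: 0.0458
gripper_force: 15.0
```

Run:
```python
from seg import *
im,P,s=seg("side",(100,220,170,310),"pics/s4.png")
print(s["tool_pos"])
c=im["pixels"].astype(int).sum(2)
m=(c<150)&(P[...,2]<.12)&(P[...,2]>.0)&(P[...,0]>.4)&(P[...,0]<.66)&(abs(P[...,1]-.09)<.06)
q=P[m]; print(len(q))
for x in np.arange(.40,.62,.01):
    k=q[abs(q[:,0]-x)<.005]
    if len(k): print(round(x,2),len(k),k[:,1].min().round(3),k[:,1].max().round(3),k[:,2].min().round(3),k[:,2].max().round(3))
```

```text
[0.43089858 0.0967576  0.10415362]
207
0.47 14 0.066 0.089 0.047 0.066
0.48 23 0.064 0.107 0.043 0.063
0.49 23 0.065 0.101 0.035 0.058
0.5 24 0.064 0.105 0.033 0.05
0.51 20 0.064 0.1 0.027 0.045
0.52 18 0.062 0.075 0.024 0.04
0.53 19 0.063 0.077 0.014 0.036
0.54 27 0.063 0.1 0.014 0.031
0.55 33 0.062 0.104 0.012 0.028
0.56 6 0.077 0.098 0.018 0.021
```

View pics/s4.png

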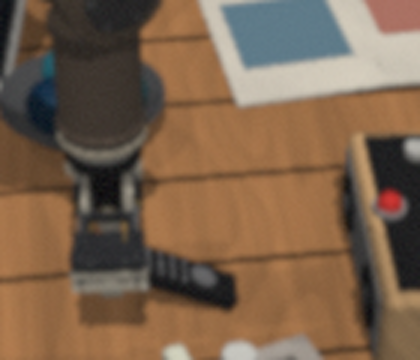

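Emit:
play_rows(plan=[[0.3,-0.12,0,0.27,0],[0.3,-0.11,0,0.26,0],[0.3,0,0,0,0]])

```text
clock: 10.75
tool_pos: [0.4249, 0.0971, 0.0907]
orientation: [[0.998, -0.055, -0.001], [-0.055, -0.998, -0.0], [-0.001, 0.0, -1.0]]
ft_force: [-0.1, 0.5, 0.3]
finger_gap: 0.0459
gripper_force: 15.0
```

Emit:
play_rows(plan=[[0.3,0,0,0,0],[0.3,0,0,0,0],[0.3,0,0,0,0]], newtons=60)

```text
clock: 11.05
tool_pos: [0.4254, 0.0971, 0.0916]
orientation: [[0.998, -0.056, 0.0], [-0.056, -0.998, 0.0], [0.0, -0.0, -1.0]]
ft_force: [-0.3, 0.8, 0.3]
finger_gap: 0.0455
gripper_force: 60.0
```

Emit:
play_rows(plan=[[0.3,0,0,-0.3,0],[0.3,0,0,-0.6,0],[0.3,0,0,-0.8,0],[0.3,0,0,-0.9,0],[0.3,0,0,-0.9,0],[0.3,0,0,-0.9,0],[0.3,0,0,-0.9,0],[0.3,0,0,-0.6,0],[0.3,0,0,-0.3,0],[0.3,0,0,0,0]])

```text
clock: 12.05
tool_pos: [0.4256, 0.0972, 0.2475]
orientation: [[0.998, -0.055, 0.002], [-0.055, -0.998, 0.0], [0.002, -0.001, -1.0]]
ft_force: [-0.9, -1.0, -0.6]
finger_gap: 0.0459
gripper_force: 60.0
```

```bash
cat > meas.py <<'E'
from seg import *
import sys
E=np.array([.720,.096,.115])
for n in("side","top"):
    im,P,s=seg(n,(80,220,170,330) if n=="side" else (80,240,180,340),"pics/%s_%s.png"%(n,sys.argv[1]))
    t=s["tool_pos"]
    c=im["pixels"].astype(int).sum(2)
    m=(P[...,2]<t[2]-.03)&(P[...,2]>.13)&(P[...,0]>t[0]+.035)&(P[...,0]<t[0]+.2)&(abs(P[...,1]-t[1])<.05)
    q=P[m]; print(n,t.round(4),len(q))
    for x in np.arange(.03,.17,.01)+t[0]:
        k=q[abs(q[:,0]-x)<.005]
        if len(k): print(round(x,3),len(k),*[f(k[:,i]).round(3) for i in(1,2) for f in(np.min,np.max,np.median)])
    u=np.array([.998,-.055])
    # key face: upper points, fit plane
    if len(q)>20:
        for _ in range(4):
            A=np.c_[q[:,:2]-t[:2],np.ones(len(q))]; co=np.linalg.lstsq(A,q[:,2],rcond=None)[0]; r=q[:,2]-A@co; q=q[r>-.004]
        print(" top plane dip",np.degrees(np.arctan(-co[:2]@u)).round(2),"roll",np.degrees(np.arctan(co[:2]@[.055,.998])).round(2),"z at tcp",co[2].round(4),len(q),
          "fwd reach",((q[:,:2]-t[:2])@u).max().round(4))
E
python3 meas.py a
```

```text
side [0.4252 0.0971 0.2466] 479
0.465 45 0.065 0.113 0.079 0.19 0.216 0.21
0.475 52 0.065 0.113 0.076 0.185 0.211 0.206
0.485 48 0.066 0.117 0.079 0.183 0.208 0.202
0.495 52 0.065 0.114 0.075 0.177 0.205 0.198
0.505 45 0.066 0.112 0.077 0.179 0.202 0.195
0.515 52 0.065 0.112 0.077 0.173 0.197 0.191
0.525 47 0.064 0.11 0.075 0.169 0.193 0.187
0.535 45 0.063 0.109 0.074 0.166 0.188 0.183
0.545 50 0.062 0.111 0.071 0.16 0.185 0.18
0.555 40 0.063 0.109 0.08 0.159 0.182 0.176
0.565 3 0.087 0.109 0.091 0.173 0.175 0.173
 top plane dip 20.72 roll 2.27 z at tcp 0.2268 335 fwd reach 0.1363
top [0.425  0.097  0.2461] 660
0.465 48 0.073 0.104 0.087 0.206 0.215 0.211
0.475 65 0.072 0.117 0.092 0.191 0.213 0.208
0.485 72 0.072 0.118 0.095 0.195 0.21 0.204
0.495 71 0.072 0.116 0.092 0.195 0.206 0.2
0.505 73 0.07 0.117 0.092 0.179 0.202 0.195
0.515 72 0.07 0.114 0.092 0.185 0.198 0.192
0.525 55 0.07 0.115 0.094 0.183 0.193 0.188
0.535 67 0.069 0.113 0.091 0.17 0.19 0.185
0.545 72 0.068 0.114 0.09 0.175 0.185 0.18
0.555 64 0.068 0.114 0.092 0.171 0.181 0.176
0.565 1 0.08 0.08 0.08 0.171 0.171 0.171
 top plane dip 21.01 roll 0.45 z at tcp 0.2268 623 fwd reach 0.1357
```

Emit:
play_rows(plan=[[0.3,0,0,0.5,0],[0.3,0,0,0.8,0],[0.3,0,0,0.9,0],[0.3,0,0,0.9,0],[0.3,0,0,0.9,0],[0.3,0,0,0.9,0],[0.3,0,0,0.7,0],[0.3,0,0,0.4,0],[0.3,0,0,0.1,0],[0.3,0,0,0,0]])

```text
clock: 13.15
tool_pos: [0.4251, 0.0971, 0.0937]
orientation: [[0.998, -0.055, -0.001], [-0.055, -0.998, -0.0], [-0.001, 0.0, -1.0]]
ft_force: [0.6, 0.8, -1.3]
finger_gap: 0.0452
gripper_force: 60.0
```

Emit:
play_rows(plan=[[0.3,0,0,0.1,0],[0.3,-0.05,0,0.1,0],[0.3,-0.05,0,0.1,0],[0.3,-0.05,0,0.1,0],[0.3,-0.05,0,0.1,0],[0.3,0,0,0,0]], newtons=15)

```text
clock: 13.75
tool_pos: [0.4201, 0.0974, 0.0813]
orientation: [[0.998, -0.055, -0.0], [-0.055, -0.998, -0.0], [-0.0, 0.0, -1.0]]
ft_force: [1.8, 0.1, 0.2]
finger_gap: 0.0462
gripper_force: 15.0
```

Emit:
play_rows(plan=[[0.3,-0.04,0,0.1,0],[0.3,0,0,0,0]])

```text
clock: 13.95
tool_pos: [0.4191, 0.0975, 0.0787]
orientation: [[0.998, -0.055, -0.0], [-0.055, -0.998, -0.0], [-0.0, 0.0, -1.0]]
ft_force: [-0.1, -0.2, 0.5]
finger_gap: 0.0459
gripper_force: 15.0
```

Emit:
play_rows(plan=[[0.3,0,0,0,0],[0.3,0,0,0,0],[0.3,0,0,0,0]], newtons=60)

```text
clock: 14.25
tool_pos: [0.4192, 0.0974, 0.0789]
orientation: [[0.998, -0.055, -0.0], [-0.055, -0.998, -0.0], [-0.0, 0.0, -1.0]]
ft_force: [-0.7, 0.3, 0.4]
finger_gap: 0.0461
gripper_force: 60.0
```

Emit:
play_rows(plan=[[0.3,0,0,-0.3,0],[0.3,0,0,-0.7,0],[0.3,0,0,-0.9,0],[0.3,0,0,-0.9,0],[0.3,0,0,-0.9,0],[0.3,0,0,-0.9,0],[0.3,0,0,-0.9,0],[0.3,0,0,-0.6,0],[0.3,0,0,-0.3,0],[0.3,0,0,0,0]])

```text
clock: 15.25
tool_pos: [0.4195, 0.0975, 0.2399]
orientation: [[0.998, -0.056, 0.002], [-0.056, -0.998, 0.0], [0.002, -0.0, -1.0]]
ft_force: [0.8, 0.2, -2.0]
finger_gap: 0.0458
gripper_force: 60.0
```

```bash
python3 meas.py b
```

```text
side [0.4192 0.0974 0.239 ] 484
0.459 41 0.066 0.115 0.079 0.184 0.209 0.205
0.469 49 0.067 0.108 0.078 0.187 0.207 0.204
0.479 48 0.064 0.112 0.079 0.183 0.207 0.2
0.489 49 0.067 0.111 0.077 0.179 0.202 0.197
0.499 48 0.066 0.111 0.077 0.176 0.199 0.195
0.509 48 0.065 0.113 0.077 0.172 0.197 0.192
0.519 48 0.064 0.108 0.076 0.172 0.195 0.19
0.529 45 0.063 0.111 0.076 0.168 0.192 0.187
0.539 50 0.061 0.112 0.073 0.164 0.187 0.183
0.549 44 0.06 0.107 0.076 0.164 0.186 0.181
0.559 14 0.063 0.107 0.086 0.172 0.183 0.18
 top plane dip 15.54 roll 2.6 z at tcp 0.2186 347 fwd reach 0.1394
top [0.4189 0.0973 0.2385] 682
0.459 42 0.074 0.107 0.089 0.199 0.208 0.207
0.469 71 0.072 0.118 0.094 0.189 0.208 0.204
0.479 71 0.072 0.116 0.092 0.192 0.205 0.201
0.489 71 0.072 0.116 0.093 0.196 0.205 0.198
0.499 72 0.07 0.117 0.093 0.182 0.202 0.196
0.509 54 0.07 0.114 0.092 0.184 0.197 0.193
0.519 72 0.07 0.115 0.092 0.184 0.195 0.191
0.529 70 0.07 0.115 0.091 0.182 0.191 0.187
0.539 72 0.068 0.113 0.09 0.171 0.187 0.184
0.549 55 0.068 0.113 0.092 0.175 0.185 0.181
0.559 32 0.069 0.114 0.091 0.175 0.183 0.18
 top plane dip 15.85 roll 0.33 z at tcp 0.2186 656 fwd reach 0.1392
```

View pics/side_b.png

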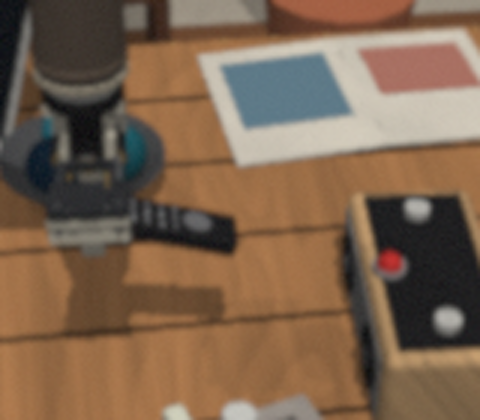

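Emit:
play_rows(plan=[[0.3,-0.25,-0.11,0,0],[0.3,-0.4,-0.18,-0.02,0],[0.3,-0.4,-0.18,-0.02,0],[0.3,-0.25,-0.1,0,0],[0.3,-0.1,-0.04,0,0],[0.3,0,0,0,0],[0.3,0,0,0,0],[0.3,0,0,0,0]])

```text
clock: 16.15
tool_pos: [0.3855, 0.1145, 0.24]
orientation: [[0.998, -0.056, 0.0], [-0.056, -0.998, -0.0], [0.0, 0.0, -1.0]]
ft_force: [0.2, -0.8, -1.3]
finger_gap: 0.0454
gripper_force: 60.0
```

```bash
python3 meas.py c | grep -E "side|top"
python3 - <<'E'
from h import *
for n in ("side","top"):
    im=get_image(n); P=cloud(im); c=im["pixels"].astype(int)
    m=(c[...,0]>140)&(c[...,1]<70)&(c[...,2]<80)&(P[...,2]>.09)&(P[...,2]<.14)&(P[...,0]>.65)
    q=P[m]; print(n,m.sum(),np.median(q,0),(np.percentile(q,3,0)+np.percentile(q,97,0))/2)
    print(proj(im,[[.72,.096,.115],[.72,.096,.129]]),np.argwhere(m).mean(0)[::-1])
print(get_state()["joint_pos"].round(2),get_state()["qvel"].round(3))
E
```

```text
side [0.3855 0.1145 0.24  ] 487
 top plane dip 15.48 roll 2.52 z at tcp 0.2183 346 fwd reach 0.1392
top [0.3855 0.1145 0.24  ] 717
 top plane dip 15.73 roll 0.03 z at tcp 0.2192 690 fwd reach 0.139
side 32 [0.72054832 0.09020851 0.11994435] [0.72243152 0.0921364  0.11964007]
[[298.85143797 166.85001344]
 [299.25874288 163.39386376]] [299.8125 166.6875]
top 56 [0.72098138 0.09568733 0.12123974] [0.72093133 0.09623969 0.12140213]
[[218.18117862 129.12177837]
 [217.73944171 128.08010599]] [218.08928571 128.39285714]
[-0.22  0.15 -0.23  2.13  0.04  0.86 -2.1 ] [-0.001 -0.002 -0.003  0.001  0.001 -0.001  0.   ]
```

View pics/top_c.png

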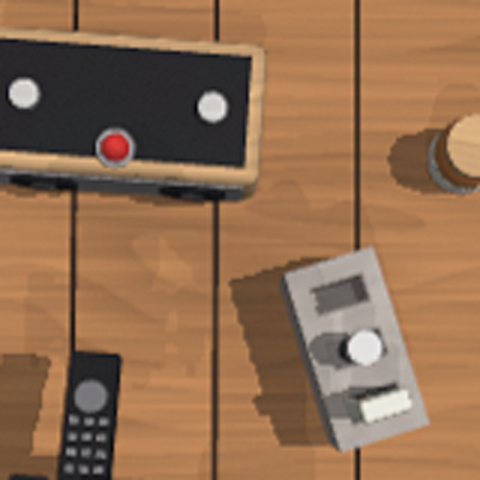

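Run:
```python
from h import *
im=get_image("top");P=cloud(im);t=get_state()["tool_pos"]
m=(P[...,2]<.215)&(P[...,2]>.165)&(P[...,0]>t[0]+.045)&(P[...,0]<t[0]+.16)&(abs(P[...,1]-.107)<.05)
q=P[m]; q=q[abs(q[:,2]-(.2190-.2795*(q[:,0]-t[0])))<.004]
xs=[];ys=[]
for x in np.arange(t[0]+.05,t[0]+.135,.005):
    k=q[abs(q[:,0]-x)<.004]; xs.append(x); ys.append((np.percentile(k[:,1],2)+np.percentile(k[:,1],98))/2)
a,b=np.polyfit(xs,ys,1); print(np.degrees(np.arctan(a)),"y at eye",a*.7205+b, "nose x",q[:,0].max(), np.ptp(k[:,1]))
```

```text
-3.4315556161488394 y at eye 0.09549414918766111 nose x 0.5248242532209385 0.042499089232667736
```

```bash
python3 -c "
from bench import *
print(sign_off())"
```

```text
the job is handed in; nothing more can be done
None
```

The black remote is held still, keys up and nose dipped about 15.6°, aimed within about 1 mm of the red eye by my measurements from some 20 cm away; its lowest point is about 16 cm above the table. To tilt it I pressed its nose on the table, and the job is handed in.

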